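# Set the gap screw of a desktop sheet feeder

### The job

Set the sheet feeder's gap: turn the black wing screw on its deck clockwise (seen from above) until it bottoms and is firmly snug, without straining it, then back it off by a quarter turn and let go. Leave everything else on the desk where it is.

Things in the scene. Friction and masses are not known exactly. Their poses are not given: they have to be found in the camera images.
- feeder: white desktop sheet feeder, fixed to the desk: casing 200 (x) x 300 (y) x 100 mm high, flat deck on top; origin at the middle of its underside, x towards its out-tray (away from the robot at yaw 0), z up. Low in-tray reaching 195 mm to -x and out-tray 185 mm to +x, both under 65 mm high.
- wing (a point): middle of the upright wing (bar grip) of the black screw on the feeder's deck: wing 44 long, 13 thick, 34 mm high; the point lies on the screw's vertical axis, 142 mm above the desk, 17 mm below the wing's top. Own x axis along the wing's length to the end with the white line, z up. Turns in place (does not rise); clockwise from above screws it in; free turning takes 0.02 to 0.06 N m.
- screw_foot (a point): point of the deck under the screw's axis, at feeder x = 0, y = -60, z = 100 mm. Only low round discs (radius 40 mm at most, up to 22 mm above the deck) surround the wing here. Where the screw bottoms is not marked and differs each time: from the start it needs about 1.2 to 3.0 rad of clockwise turn; the bottom is felt as a sudden rise of torque.
- pointer (a point): tip of the pointer of the orange memory ring (radius 26 mm) under the wing, 36 mm from the screw's axis, 121 mm above the desk; own x axis points outward to the pointer. The screw carries the ring along clockwise once the white line stands over the pointer; when the screw is backed off the ring stays behind and so marks how far the screw went in.
- screw (a joint): angle of the wing screw relative to the memory ring, rad: 0 = white line over the orange pointer (the screw pushes the ring on clockwise), negative = screw stands counter-clockwise of the pointer by that angle (a quarter turn back is -1.57). Starts between -1.2 and -0.6; says nothing of where the bottom is.
- seat (a joint): turn of the sprung brass plate (radius 32 mm) under the ring, rad, clockwise positive. Stays 0 while the screw turns freely. Only when the screw has bottomed and is turned on does it give: from 0.12 N m, then 1 rad per N m (0.1 rad = 0.22 N m); springs back when let go. Snug is more than 0.04 (0.16 N m) held for 0.2 s; more than 0.30 (0.42 N m) strains it.
- eraser_c (a point): bystander: white eraser in a blue sleeve, 24 x 50 x 13, lying on the feeder's deck; a point at its centre, mm.
- notes_c (a point): bystander: yellow block of sticky notes, 45 x 45 x 14, lying on the feeder's deck; a point at its centre, mm.
- mouse_c (a point): bystander: black computer mouse, 100 x 58 x 30, on the desk; a point 12 above the desk at its middle, mm.
- drive_c (a point): bystander: flat black portable drive, 80 x 115 x 16, on the desk; centre, mm.
- carton_c (a point): bystander: green drink carton, 55 x 55 x 100 with a 16 high cap, on the desk; a point 50 up its middle, mm.
- mug_c (a point): bystander: blue mug, 80 across and 90 high, on the desk; a point 45 up its axis, mm.
- stapler_c (a point): bystander: red stapler, 130 x 34 x 38, on the desk; a point 20 up its middle, mm.

How it is judged:
By the outcome, as a careful person would: the job done as asked, in the order asked, and still so for the second after the job is handed in, with the robot touching nothing.
It also fails if it takes over 72 s, if anything falls off the work surface, if the arm or the gripper's body presses on something with over 40 N, if the wrist force passes 120 N, or if a joint passes its speed limit or range.

### The arm

A 6-joint arm with a two-finger parallel gripper is mounted at the origin on the work surface. World frame = base frame: x ahead of the robot, y to its left, z up, the work surface at z = 0. Lengths are in m, angles in rad, forces in N, time in s.
With the tool pointing down it reaches from about 0.225 to 0.875 m from the base axis. Payload 3.4 kg.
Tool frame: the origin (TCP) lies at the centre of the arm's flange, where the gripper is bolted on; the fingertips stand 173 mm ahead of it and the grasp point (between the pads) lies 155 mm ahead of it (manip.nose_length is the distance from the TCP to the fingertips, in m); z points along the fingers, x is the direction in which the jaws open and shut, and the axes are right-handed (so a half turn about z gives the same grasp; the last joint's range is limited). The gripper opens to 85 mm and grips with 20 to 120 N. Pads are 22 mm wide; open, the fingers measure 114 mm over their backs; the gripper's body (76 mm by 85 mm) begins 54 mm behind the grasp point. The pads swing forward as they close: fully open they stand 13 mm farther back than shut.
Start: joints at [-1.442, 0.276, 1.505, -0, 1.361, -0.121], TCP at [0.142, -0.557, 0.405] pointing down, gripper open.
Joint ranges: [-2.89, 2.89], [-0.75, 2.08], [0.22, 2.7], [-1.18, 4.32], [0.11, 2.71], [-2.7, 2.7]. Speed limits (rad/s): [2.57, 2.57, 3.14, 3.14, 3.14, 3.14].

### API

Orientations are given as a unit quaternion [x, y, z, w].
In Python, from cell import status, imaging, hand_in, manip gives the robot as it stands. The module is installed in compiled form; this text tells all that it offers.
- The arm moves only by the shell command python3 -m inch 'ROWS' [OPENING] [FORCE]. ROWS is JSON, one flat list of numbers, 4 for each row, row after row: the shift along the tool's x, y, z in mm, then the turn about the tool's z in degrees. In form: [tx, ty, tz, twist, tx, ty, tz, twist, ...]. A call has 1 to 5 rows; each row is the pose to reach, as a shift and turn from the pose commanded when the call began, along the tool's axes at that moment; what a row does not reach only later rows make up. A row lasts 1/12 s, in which the tool goes at most 41.7 mm and 7.16 degrees, less where a joint would pass 70% of its speed; a pose out of reach is approached as far as the arm can. A call with a gripper value outside its range is refused whole. OPENING is the finger opening in mm, from 0 to 85.4, set as the call begins (- or left out, the last holds). The fingers move at their own pace and stop on an object; FORCE is the grip in N (left out, the last holds). Time passes only in rows, so rows that repeat a pose let the fingers close. It gives the time, the measured TCP pose, the force and the opening at its end, in the units of the state.
- status.get_obs(): the state, without advancing time (a new reading comes with each control period).
- imaging.snapshot(name): name is "side" or "top" or "wrist"; returns a dict with "color" (400x640x3 uint8, blue, green, red), "camera_matrix" (3x3 intrinsics, pixels), "R" (3x3) and "t" (3): a world point X has camera coordinates R X + t; the wrist camera has in their place "hand_eye" (4x4, takes a point from camera to tool coordinates, whose origin is the TCP and whose axes are the tool frame's). Camera axes: x right, y down, z forward; pixel columns grow to the right and rows downward; lengths in m; the calibration is good to about 2 mm. A picture is of the moment at which its call begins: read the wrist's pose just before it. There is no depth.
- hand_in(): hands the job in, once; it reports no verdict.
Trained networks look in a picture, given as the dict that the camera call returned (one of the last four; its "shot" number tells which), for a name from the list of things; names that differ only in an ending like _2 or _b are one class to them, and where a whole thing is asked for, a point or a joint stands for the part that bears it (a point fixed in the world has none). Each returns a list of dicts, best first, with "score" (0 to 1); they miss things now and then, are a little off and sometimes report something else, mostly with a low value. They report only what shows in the picture. A call takes as long as a camera call.
- imaging.look_for(name, picture): "xyz" ([x, y, z] in m, in world coordinates, good to about 4 mm: the middle of the surface that is visible of it).
- imaging.masks_of(name, picture): "pixels" (400x640 bool, what is visible of it).
- imaging.mark_of(name, picture): "xyz" ([x, y, z] in m, in world coordinates, good to about 4 mm: a listed point, or the origin of a listed thing).
The state is a dict: "clock": time; "joint_pos": joint angles; "qvel": joint speeds; "joint_efforts": joint torques, N m; "eef_pos": TCP position; "tool_rot": TCP orientation; "force": force on the tool from outside, world axes, zero at the start; "ft_torque": the same for the moment, N m; "finger_gap": finger opening in m.
Only numpy, scipy, OpenCV 4.12 (cv2) and the standard library are available. Lean on these libraries where they do the work, as an engineer would, in place of code of your own. Each camera call takes 0.05 s, during which the arm holds its last target.

## Working session

There is one attempt and no reset: what is moved stays moved. The work goes in short steps, Python scripts to look and compute and a shell command to move; the robot and the scene stay as the last step left them, time stands still between calls to the robot, and variables do not carry over. Pictures are saved under pics/ and viewed, and the job is handed in when it is done.

```bash
mkdir -p pics
cat > h.py <<'E'
import numpy as np, cv2
from cell import status, imaging, manip
from scipy.spatial.transform import Rotation as Rn
def save(p,n): cv2.imwrite('pics/'+n+'.png',p['color'])
E
python3 - <<'E'
from h import *
o=status.get_obs(); print(o)
for c in ['top','side']:
    p=imaging.snapshot(c); save(p,c+'0')
    for n in ['wing','pointer','screw_foot','feeder','eraser_c','notes_c','carton_c','mug_c']:
        try:
            r=imaging.mark_of(n,p); print(c,n,[(np.round(x['xyz'],3),round(x['score'],2)) for x in r[:2]])
        except Exception as e: print(n,e)
E
```

```text
{'clock': 0.0, 'joint_pos': array([-1.44203247e+00,  2.76587510e-01,  1.50615372e+00, -1.34133921e-05,
        1.36070792e+00, -1.21022236e-01]), 'qvel': array([ 0.00066668, -0.0004709 , -0.00112281,  0.00072422, -0.00105293,
       -0.00038583]), 'joint_efforts': array([ 6.70799891e-04, -4.16772652e+01, -2.45805860e+01, -1.52180546e-04,
        1.09748379e-02, -1.13652942e-05]), 'eef_pos': array([ 0.14208914, -0.55693691,  0.40383549]), 'tool_rot': array([ 7.89682958e-01, -6.13514437e-01, -6.63525398e-04, -6.49169791e-04]), 'force': array([ 0.31801863,  0.10006286, -0.1598376 ]), 'ft_torque': array([ 0.00781326, -0.0514364 ,  0.01899919]), 'finger_gap': 0.08543595757662582}
top wing [(array([ 0.542, -0.105,  0.141]), 0.6)]
top pointer [(array([ 0.524, -0.073,  0.117]), 0.48)]
top screw_foot [(array([ 0.543, -0.112,  0.102]), 0.69)]
top feeder [(array([ 0.534, -0.044,  0.001]), 0.74)]
top eraser_c [(array([0.587, 0.062, 0.105]), 0.57)]
top notes_c [(array([ 0.542, -0.013,  0.108]), 0.72)]
top carton_c [(array([ 0.413, -0.389,  0.052]), 0.6)]
top mug_c [(array([ 0.522, -0.071,  0.119]), 0.46), (array([0.584, 0.06 , 0.107]), 0.19)]
side wing [(array([ 0.538, -0.108,  0.144]), 0.78)]
side pointer [(array([ 0.529, -0.081,  0.117]), 0.69)]
side screw_foot [(array([ 0.542, -0.108,  0.103]), 0.82)]
side feeder [(array([ 0.536, -0.049,  0.002]), 0.9), (array([ 0.527, -0.08 ,  0.116]), 0.57)]
side eraser_c [(array([0.585, 0.059, 0.107]), 0.52), (array([ 0.726, -0.306,  0.023]), 0.21)]
side notes_c [(array([ 0.545, -0.014,  0.106]), 0.76)]
side carton_c [(array([ 0.408, -0.389,  0.052]), 0.6)]
side mug_c [(array([ 0.54 , -0.396,  0.047]), 0.56)]
```

View pics/top0.png

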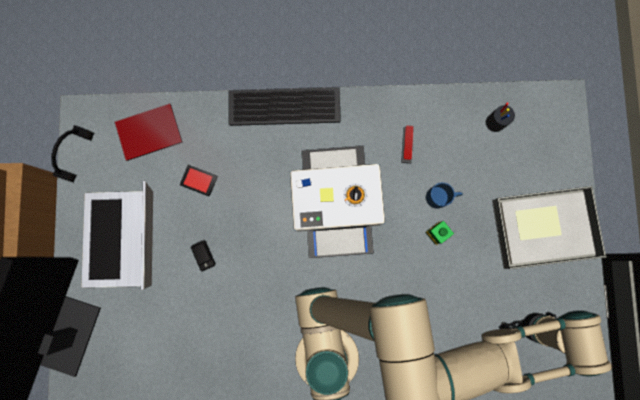

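View pics/side0.png

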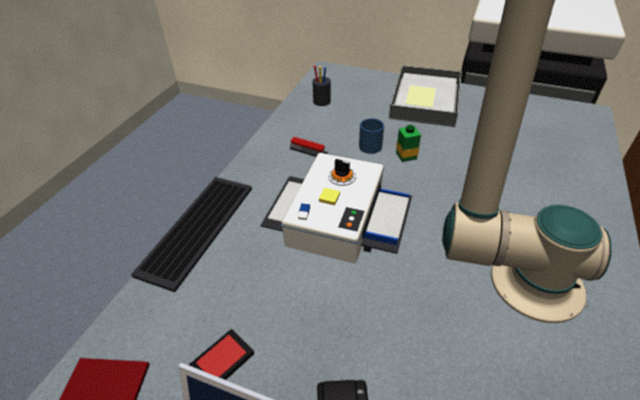

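```bash
cat >> h.py <<'E'
def go(target,yaw=None):
    "shift in tool axes mm; yaw: desired world angle of tool x (deg)"
    o=status.get_obs(); R=Rn.from_quat(o['tool_rot']).as_matrix()
    d=R.T@(np.array(target)-o['eef_pos'])*1e3
    a=np.degrees(np.arctan2(R[1,0],R[0,0]))
    print('shift',np.round(d,1),'toolx yaw',round(a,2), 'twist', None if yaw is None else round(-(yaw-a),2),'q6',o['joint_pos'][5].round(3))
E
python3 -c "
from h import *
go([0.541-.02,-0.107,0.405]); print(imaging.snapshot('wrist')['hand_eye'])"
```

```text
shift [-3.425e+02 -4.784e+02 -3.000e-01] toolx yaw -75.69 twist None q6 -0.121
[[ 9.99999508e-01  9.04272655e-04 -4.07144128e-04 -2.97271985e-04]
 [-7.50756717e-04  9.58537104e-01  2.84966763e-01 -7.28780239e-02]
 [ 6.47950404e-04 -2.84966317e-01  9.58537312e-01  3.17519480e-02]
 [ 0.00000000e+00  0.00000000e+00  0.00000000e+00  1.00000000e+00]]
```

```bash
python3 -m inch '[-24,-33,0,0,-48,-66,0,0,-72,-99,0,0,-96,-132,0,0,-120,-165,0,0]' 60; python3 -m inch '[-24,-33,0,0,-48,-66,0,0,-72,-99,0,0,-96,-132,0,0,-120,-165,0,0]'; python3 -m inch '[-24,-33,0,0,-48,-66,0,0,-72,-99,0,0,-100,-145,0,0,-100,-145,0,0]'
python3 - <<'E'
from h import *
go([0.541,-0.107,0.405])
o=status.get_obs()
p=imaging.snapshot('wrist'); save(p,'w1')
for n in ['wing','pointer','screw_foot']:
    r=imaging.mark_of(n,p); print(n,[(np.round(x['xyz'],4),round(x['score'],2)) for x in r[:2]])
print(o['force'],o['ft_torque'],o['eef_pos'])
E
```

```text
clock: 1.37
eef_pos: [0.2731, -0.3986, 0.4048]
tool_rot: [0.789, -0.614, 0.0, 0.0]
force: [0.5, -1.1, 0.2]
finger_gap: 0.0598
clock: 1.78
eef_pos: [0.4034, -0.2412, 0.405]
tool_rot: [0.79, -0.614, 0.001, 0.0]
force: [0.7, -0.2, -0.4]
finger_gap: 0.0603
clock: 2.2
eef_pos: [0.5213, -0.1065, 0.4048]
tool_rot: [0.791, -0.612, 0.001, -0.002]
force: [0.2, -0.8, 0.6]
finger_gap: 0.0596
shift [  5.4 -18.9  -0.1] toolx yaw -75.46 twist None q6 0.983
wing [(array([ 0.5375, -0.1084,  0.1446]), 0.86), (array([ 0.7243, -0.3033,  0.0194]), 0.75)]
pointer [(array([ 0.5253, -0.0716,  0.1157]), 0.85), (array([ 0.5344, -0.051 , -0.0013]), 0.47)]
screw_foot []
[ 0.20086125 -0.77210809  0.6333173 ] [ 0.00465519 -0.0318939   0.03278053] [ 0.52134092 -0.10648573  0.40481802]
```

View pics/w1.png

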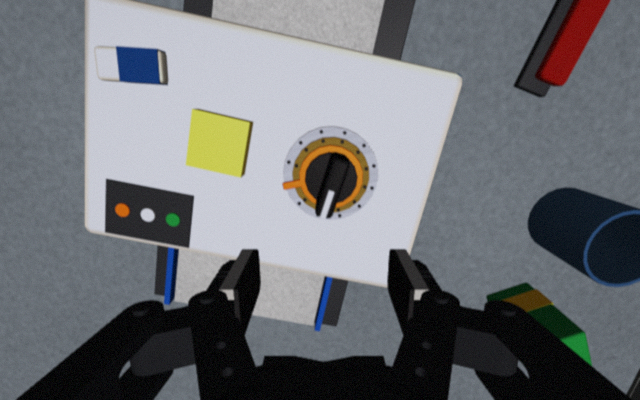

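Run:
```python
import cv2
a=cv2.imread('pics/w1.png')[115:240,270:395]
cv2.imwrite('pics/w1c.png',cv2.resize(a,(600,600),interpolation=cv2.INTER_CUBIC))
```

```text
(no output)
```

View pics/w1c.png

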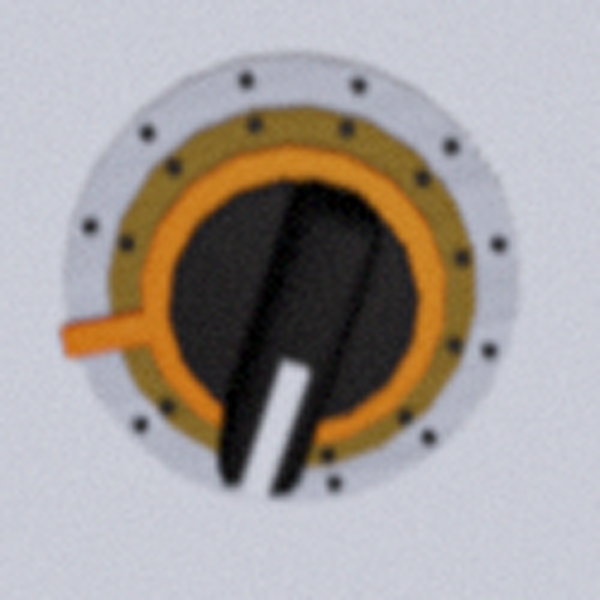

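```bash
python3 -m inch '[0,0,0,-7,0,0,0,-14,0,0,0,-21,0,0,0,-28,0,0,0,-35]'; python3 -m inch '[0,0,0,-7,0,0,0,-14,0,0,0,-21,0,0,0,-28,0,0,0,-35]'; python3 -m inch '[0,0,0,-7,0,0,0,-14,0,0,0,-21,0,0,0,-28,0,0,0,-35]'; python3 -m inch '[0,0,0,-7,0,0,0,-14,0,0,0,-21,0,0,0,-28,0,0,0,-35]'; python3 -m inch '[0,0,0,-7,0,0,0,-14,0,0,0,-21,0,0,0,-25,0,0,0,-25]'
```

```text
clock: 2.82
eef_pos: [0.517, -0.112, 0.4048]
tool_rot: [0.938, -0.346, -0.0, 0.0]
force: [0.3, -0.0, -0.1]
finger_gap: 0.0598
clock: 3.23
eef_pos: [0.517, -0.1121, 0.4048]
tool_rot: [0.999, -0.048, -0.0, 0.0]
force: [-0.1, -1.1, 0.5]
finger_gap: 0.0595
clock: 3.65
eef_pos: [0.517, -0.1121, 0.4048]
tool_rot: [0.967, 0.255, -0.0, 0.0]
force: [0.4, -0.3, -0.1]
finger_gap: 0.0599
clock: 4.07
eef_pos: [0.517, -0.1121, 0.4048]
tool_rot: [0.846, 0.534, -0.001, 0.0]
force: [-0.1, -0.1, 0.2]
finger_gap: 0.0599
clock: 4.48
eef_pos: [0.5171, -0.1119, 0.4048]
tool_rot: [0.712, 0.702, -0.0, 0.0]
force: [-0.2, 0.6, 0.7]
finger_gap: 0.0597
```

```bash
cat >> h.py <<'E'
def bp(px,z,p,o):
    K=np.array(p['camera_matrix']); H=np.array(p['hand_eye']); R=Rn.from_quat(o['tool_rot']).as_matrix()
    r=np.linalg.solve(K,[px[0],px[1],1.]); c=R@H[:3,3]+o['eef_pos']; d=R@H[:3,:3]@r
    return c+d*(z-c[2])/d[2]
E
python3 - <<'E'
from h import *
o=status.get_obs();p=imaging.snapshot('wrist'); save(p,'w2')
cv2.imwrite('pics/w2c.png',cv2.resize(p['color'][100:300,220:420],(800,600)[1:]*2 if 0 else (600,600),interpolation=cv2.INTER_CUBIC))
for n in ['wing','pointer']:
    r=imaging.mark_of(n,p); print(n,[(np.round(x['xyz'],4),round(x['score'],2)) for x in r[:2]])
o1=dict(eef_pos=np.array([.52134,-.10649,.40482]),tool_rot=np.array([.791,-.612,.001,-.002]))
f=lambda x,y:(270+x/4.8,115+y/4.8)
def ang(a,b):
    d=b-a; return np.degrees(np.arctan2(d[1],d[0]))
for a,b in [((293,360),(255,490)),((380,225),(318,430)),((290,210),(230,430))]:
    print(ang(bp(f(*a),.159,p,o1),bp(f(*b),.159,p,o1)))
print('disc c',bp(f(291,275),.102,p,o1),'ring c',bp(f(294,300),.118,p,o1),'ptr',bp(f(70,342),.121,p,o1))
go([0.54,-0.108,.405])
E
```

```text
wing [(array([ 0.5374, -0.1083,  0.1434]), 0.92)]
pointer [(array([ 0.5236, -0.0725,  0.1165]), 0.64)]
179.0845864309436
178.99960459218013
179.68073200705857
disc c [ 0.54162578 -0.10773978  0.102     ] ring c [ 0.54058657 -0.10819644  0.118     ] ptr [ 0.52497581 -0.0738756   0.121     ]
shift [ 3.6 22.3 -0.2] toolx yaw 89.12 twist None q6 -1.898
```

View pics/w2c.png

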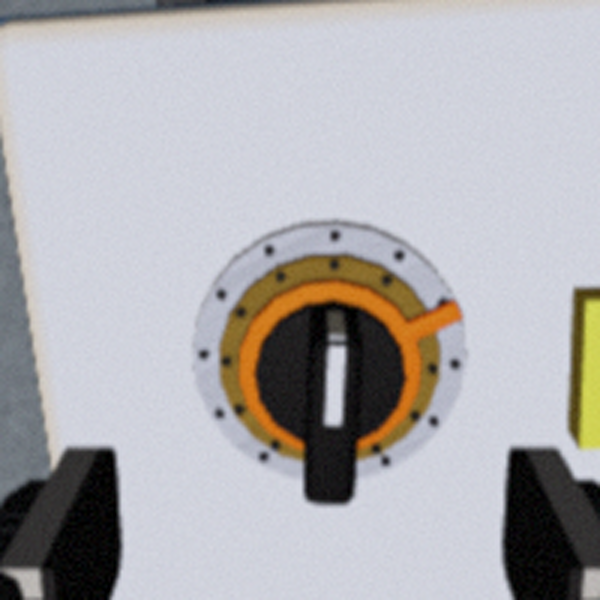

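Run:
```python
from h import *
o=status.get_obs();p=imaging.snapshot('wrist')
f=lambda x,y:(220+x/3,100+y/3)
a=bp(f(330,500),.159,p,o);b=bp(f(335,343),.159,p,o);d=b-a
print(a,b,(a+b)/2,np.linalg.norm(d),np.degrees(np.arctan2(d[1],d[0])))
print('disc',bp(f(330,350),.102,p,o),'ring',bp(f(332,368),.12,p,o), o['eef_pos'])
c=bp(f(332,368),.12,p,o); t=bp(f(458,313),.121,p,o); print('ptr',t,np.degrees(np.arctan2(*(t-c)[1::-1])),np.linalg.norm(t-c))
```

```text
[ 0.55807856 -0.10668424  0.159     ] [ 0.5179538  -0.10516611  0.159     ] [ 0.53801618 -0.10592517  0.159     ] 0.04015347069133281 177.83323514739237
disc [ 0.53927624 -0.10543318  0.102     ] ring [ 0.53831585 -0.10521559  0.12      ] [ 0.51764853 -0.11126839  0.40481226]
ptr [ 0.52270552 -0.07115501  0.121     ] 114.62248971651815 0.03748073237455525
```

```bash
python3 -m inch '[2.5,11,0,0.5,5,22,0,0.5,5,22,30,0.5,5,22,60,0.5,5,22,60,0.5]' 50 40
python3 - <<'E'
from h import *
o=status.get_obs();p=imaging.snapshot('wrist'); save(p,'w3'); go([.5395,-.1068,.302]);print(o['force'],o['ft_torque'])
E
```

```text
clock: 5.1
eef_pos: [0.5397, -0.1046, 0.3394]
tool_rot: [0.714, 0.7, -0.002, -0.005]
force: [-1.5, -0.1, -0.7]
finger_gap: 0.0501
shift [-2.  -0.5 39.9] toolx yaw 88.83 twist None q6 -1.869
[-1.45056816 -0.05909527 -0.69944697] [-0.03319946  0.02945048  0.00452558]
```

View pics/w3.png

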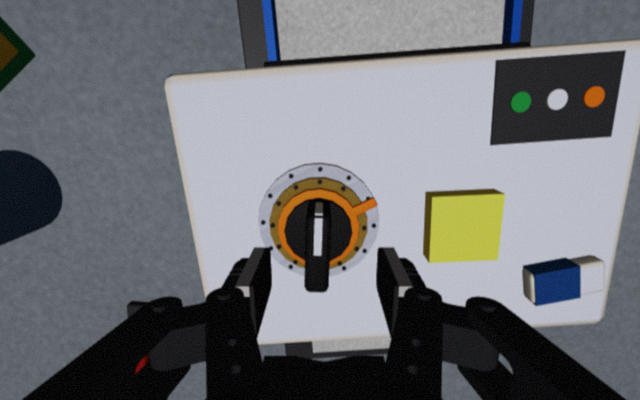

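```bash
python3 -m inch '[0,0,0,0,0,0,0,0]'
python3 - <<'E'
from h import *
go([.5395,-.1068,.302])
o=status.get_obs();p=imaging.snapshot('wrist');print(p['camera_matrix'][0]); save(p,'w4')
E
```

```text
clock: 5.32
eef_pos: [0.5416, -0.1057, 0.3463]
tool_rot: [0.714, 0.7, 0.001, 0.001]
force: [-0.0, 0.5, 0.1]
finger_gap: 0.0496
shift [-1.1 -2.2 44.3] toolx yaw 88.82 twist None q6 -1.869
[325.79197054   0.         323.55545882]
```

View pics/w4.png

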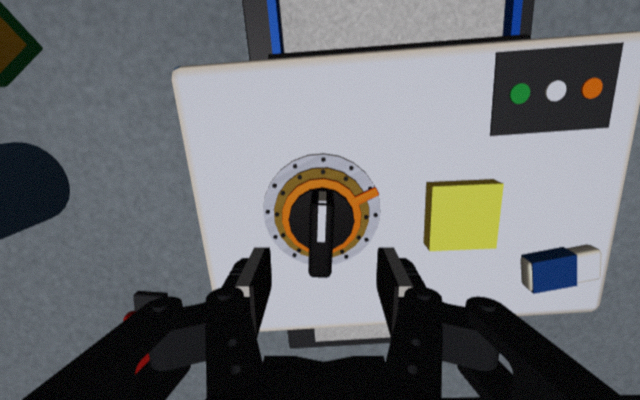

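```bash
python3 -m inch '[-0.5,-2,15,0,-0.5,-2,30,0,-0.5,-2,44,0,-0.5,-2,44,0,-0.5,-2,44,0]'
python3 - <<'E'
from h import *
go([.5395,-.1068,.302])
o=status.get_obs();print(o['force'],o['ft_torque']);p=imaging.snapshot('wrist'); save(p,'w5')
E
```

```text
clock: 5.78
eef_pos: [0.5387, -0.1061, 0.3016]
tool_rot: [0.714, 0.7, 0.0, 0.0]
force: [-0.7, -0.0, 0.7]
finger_gap: 0.0504
shift [-0.6  0.8 -0.4] toolx yaw 88.81 twist None q6 -1.871
[-0.71611799 -0.03097228  0.69575479] [ 0.04142287 -0.0001753   0.03383341]
```

View pics/w5.png

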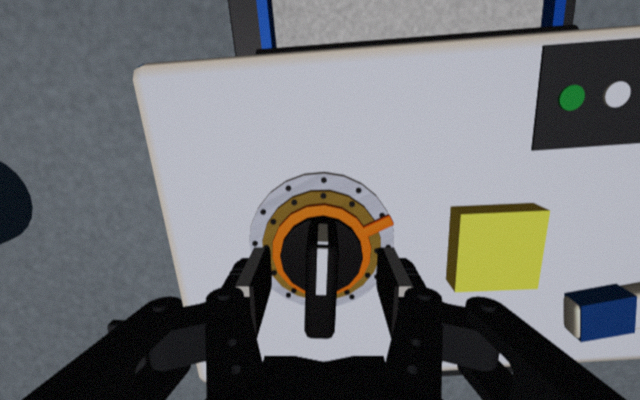

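```bash
python3 -m inch '[0,0,0,0,0,0,0,0,0,0,0,0,0,0,0,0,0,0,0,0]' 5 40; python3 -m inch '[0,0,0,0,0,0,0,0,0,0,0,0]'
cat > st.py <<'E'
from h import *
import sys
go([.5395,-.1068,.302])
o=status.get_obs();print(o['force'].round(2),o['ft_torque'].round(3),o['finger_gap'].round(4),o['joint_efforts'][5].round(3))
if len(sys.argv)>1: p=imaging.snapshot('wrist'); cv2.imwrite('pics/'+sys.argv[1]+'.png',cv2.resize(p['color'][140:380,200:440],(600,600),interpolation=cv2.INTER_CUBIC))
E
python3 st.py g1
```

```text
clock: 6.25
eef_pos: [0.5388, -0.1067, 0.3019]
tool_rot: [0.714, 0.7, -0.0, 0.002]
force: [-0.1, -3.0, 5.8]
finger_gap: 0.0124
clock: 6.5
eef_pos: [0.5388, -0.1068, 0.3019]
tool_rot: [0.714, 0.7, 0.0, 0.002]
force: [0.2, -3.4, 6.1]
finger_gap: 0.0122
shift [-0.   0.7 -0.1] toolx yaw 88.82 twist None q6 -1.871Traceback (most recent call last):
  File "st.py", line 4, in <module>
    o=status.get_obs();print(o['force'].round(2),o['ft_torque'].round(3),o['finger_gap'].round(4),o['joint_efforts'][5].round(3))
                                                                         ^^^^^^^^^^^^^^^^^^^^^
AttributeError: 'float' object has no attribute 'round'
```

```bash
sed -i "s/o\['finger_gap'\].round(4)/round(o['finger_gap'],4)/" st.py; python3 st.py g1
```

```text
shift [-0.   0.7 -0.1] toolx yaw 88.82 twist None q6 -1.871
[ 0.24 -3.35  6.1 ] [-0.519  0.131 -0.011] 0.0122 0.014
```

View pics/g1.png

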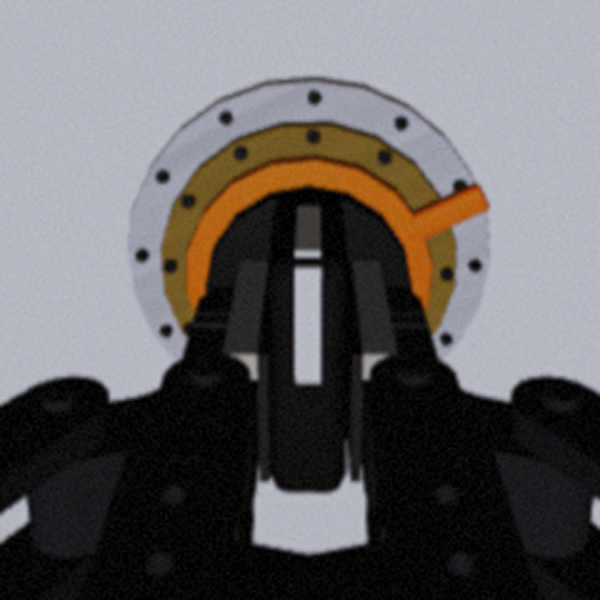

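```bash
python3 -m inch '[0,0,0,3,0,0,0,8,0,0,0,14,0,0,0,20,0,0,0,26]'; python3 st.py; python3 -m inch '[0,0,0,6,0,0,0,12,0,0,0,18,0,0,0,24,0,0,0,30]'; python3 st.py t2
```

```text
clock: 6.97
eef_pos: [0.5389, -0.1066, 0.3019]
tool_rot: [0.855, 0.519, 0.001, 0.002]
force: [0.4, -3.0, 4.7]
finger_gap: 0.0126
shift [ 0.1  0.6 -0.1] toolx yaw 62.53 twist None q6 -1.412
[ 0.35 -3.02  4.67] [-0.503  0.073  0.061] 0.0126 -1.016
clock: 7.38
eef_pos: [0.539, -0.1066, 0.3019]
tool_rot: [0.96, 0.28, 0.001, 0.001]
force: [-0.9, -2.7, 5.4]
finger_gap: 0.0124
shift [ 0.3  0.4 -0.1] toolx yaw 32.52 twist None q6 -0.889
[-0.91 -2.71  5.44] [-0.457 -0.044  0.023] 0.0124 -1.014
```

View pics/t2.png

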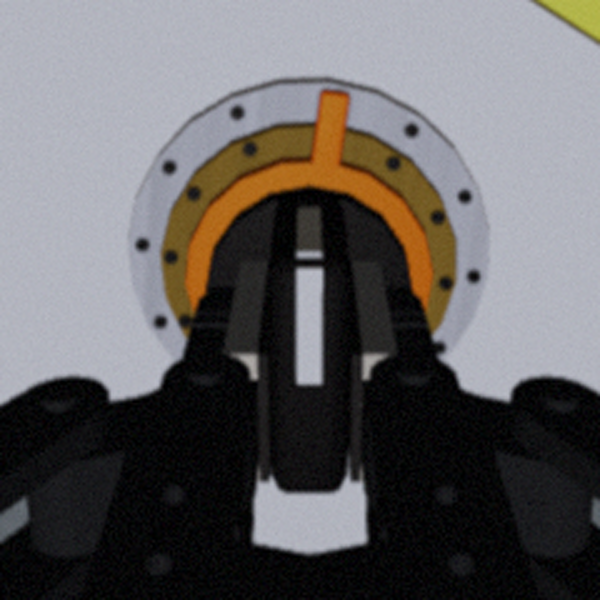

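```bash
for i in 1; do python3 -m inch '[0,0,0,2,0,0,0,4,0,0,0,6,0,0,0,8]'; python3 st.py; done
```

```text
clock: 7.77
eef_pos: [0.539, -0.1066, 0.3019]
tool_rot: [0.977, 0.214, 0.001, 0.001]
force: [-0.4, -3.0, 5.3]
finger_gap: 0.0126
shift [ 0.3  0.4 -0.1] toolx yaw 24.72 twist None q6 -0.753
[-0.35 -3.05  5.26] [-0.42  -0.06   0.032] 0.0126 -0.301
```

```bash
python3 -m inch '[0,0,0,2,0,0,0,4,0,0,0,6,0,0,0,8]' >/dev/null; python3 st.py
```

```text
shift [ 0.4  0.3 -0.1] toolx yaw 16.72 twist None q6 -0.613
[ 0.3  -2.18  5.02] [-0.437 -0.06   0.033] 0.0122 -0.303
```

```bash
python3 -m inch '[0,0,0,2,0,0,0,4,0,0,0,6,0,0,0,8]' >/dev/null; python3 st.py
```

```text
shift [ 0.4  0.3 -0.1] toolx yaw 8.72 twist None q6 -0.473
[-0.11 -2.13  6.07] [-0.484 -0.047  0.066] 0.0123 -0.303
```

```bash
sleep 0; python3 -m inch '[0,0,0,2,0,0,0,4]' >/dev/null; python3 st.py u1
```

```text
shift [ 0.4  0.2 -0.1] toolx yaw 4.73 twist None q6 -0.404
[ 0.56 -1.91  5.55] [-0.508 -0.062  0.089] 0.0124 -0.303
```

```bash
python3 -m inch '[0,0,0,0]' >/dev/null; python3 st.py u1;  python3 -m inch '[0,0,0,2,0,0,0,2]' >/dev/null; python3 st.py u2
```

```text
shift [ 0.4  0.2 -0.1] toolx yaw 4.8 twist None q6 -0.405
[ 1.01 -1.24  4.8 ] [-0.48  -0.129  0.007] 0.0121 0.042
shift [ 0.4  0.2 -0.1] toolx yaw 2.75 twist None q6 -0.369
[ 0.24 -3.27  5.04] [-0.523 -0.136 -0.014] 0.012 0.179
```

View pics/u2.png

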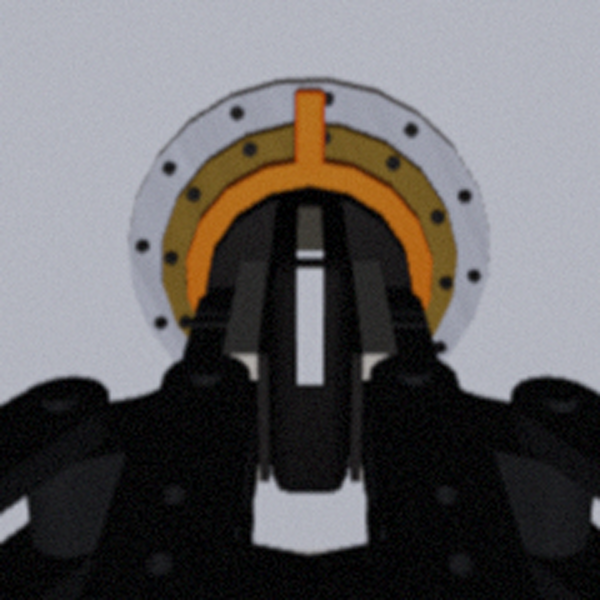

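```bash
python3 -m inch '[0,0,0,2,0,0,0,4,0,0,0,6,0,0,0,6]' >/dev/null; python3 st.py
```

```text
shift [ 0.3  0.2 -0.1] toolx yaw -3.25 twist None q6 -0.264
[ 0.36 -2.64  5.85] [-0.468 -0.066 -0.021] 0.0123 0.199
```

```bash
python3 -m inch '[0,0,0,2,0,0,0,4,0,0,0,6,0,0,0,6]' >/dev/null; python3 st.py
```

```text
shift [ 0.3  0.1 -0.1] toolx yaw -9.25 twist None q6 -0.16
[ 0.53 -1.8   5.08] [-0.484 -0.098 -0.045] 0.0123 0.199
```

```bash
python3 -m inch '[0,0,0,2,0,0,0,4,0,0,0,6,0,0,0,6]' >/dev/null; python3 st.py u3
```

```text
shift [ 0.3  0.1 -0.1] toolx yaw -15.25 twist None q6 -0.055
[-0.07 -2.65  4.57] [-0.508 -0.14  -0.062] 0.0121 0.199
```

View pics/u3.png

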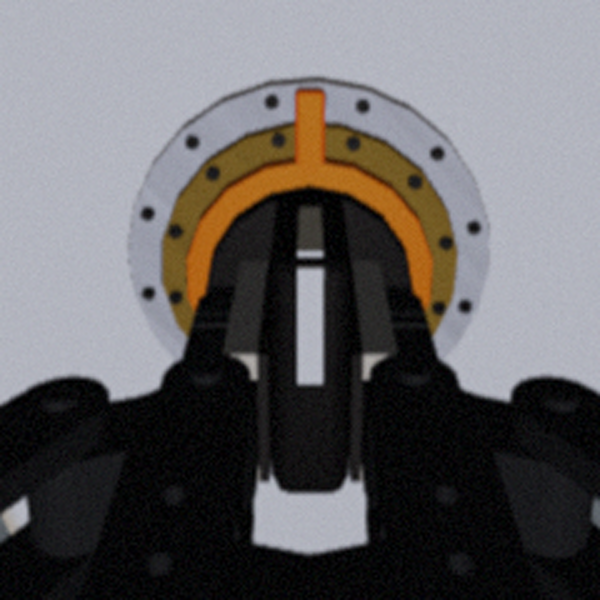

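Brass and silver dots are still lined up (e.g. 272/278 and 363/353 radially from the axis), pointer under the white line: still free.

```bash
python3 -m inch '[0,0,0,2,0,0,0,4,0,0,0,6,0,0,0,8]' >/dev/null; python3 st.py
```

```text
shift [ 0.3  0.  -0.1] toolx yaw -23.27 twist None q6 0.085
[ 1.57 -3.26  5.45] [-0.53  -0.11   0.026] 0.0125 -0.302
```

```bash
python3 -m inch '[0,0,0,2,0,0,0,4,0,0,0,6,0,0,0,8]' >/dev/null; python3 st.py
```

```text
shift [ 0.3 -0.  -0.1] toolx yaw -31.27 twist None q6 0.225
[ 0.98 -3.02  5.71] [-0.553 -0.112  0.021] 0.0125 -0.302
```

```bash
python3 -m inch '[0,0,0,2,0,0,0,4,0,0,0,6,0,0,0,8]' >/dev/null; python3 st.py
```

```text
shift [ 0.2 -0.1 -0.1] toolx yaw -39.27 twist None q6 0.364
[ 0.57 -2.51  4.68] [-0.57  -0.086 -0.006] 0.0121 -0.302
```

```bash
python3 -m inch '[0,0,0,2,0,0,0,4,0,0,0,6,0,0,0,8]' >/dev/null; python3 st.py
```

```text
shift [ 0.2 -0.1 -0.1] toolx yaw -47.27 twist None q6 0.504
[ 0.69 -2.79  5.44] [-0.563 -0.112  0.066] 0.0121 -0.302
```

```bash
python3 -m inch '[0,0,0,2,0,0,0,4,0,0,0,6,0,0,0,8]' >/dev/null; python3 st.py u4
```

```text
shift [ 0.1 -0.2 -0.1] toolx yaw -55.27 twist None q6 0.644
[ 0.28 -2.96  5.26] [-0.57  -0.126  0.092] 0.0124 -0.245
```

View pics/u4.png

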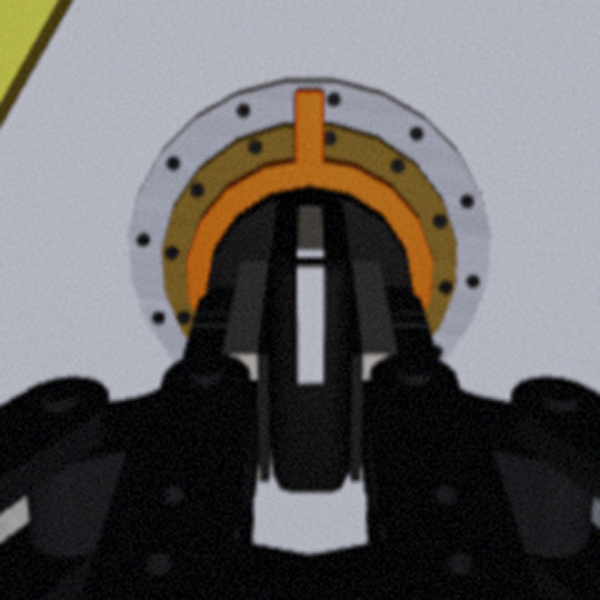

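```bash
python3 -m inch '[0,0,0,1.5,0,0,0,3,0,0,0,3]' >/dev/null; python3 st.py u5
```

```text
shift [ 0.1 -0.2 -0.1] toolx yaw -58.16 twist None q6 0.694
[ 1.19 -3.04  5.07] [-0.579 -0.072  0.15 ] 0.0124 0.336
```

View pics/u5.png

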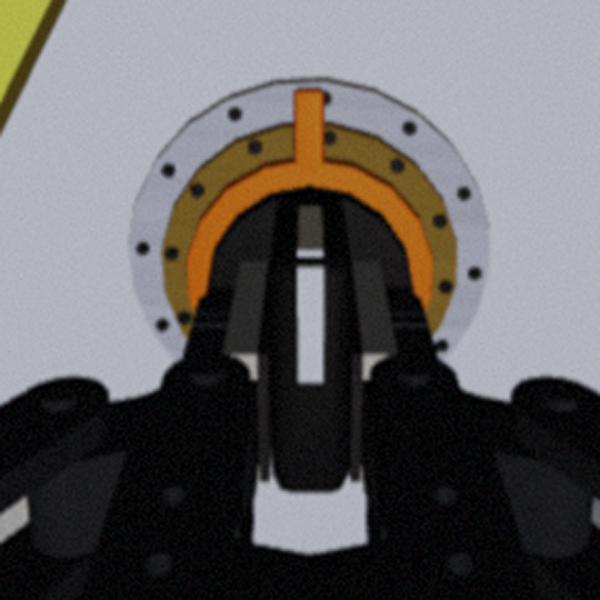

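Bottomed: the brass dots now move with the tool (255,147 unchanged) while the silver dial moved. A little further, then hold.

```bash
python3 -m inch '[0,0,0,2,0,0,0,4,0,0,0,5,0,0,0,5,0,0,0,5]' >/dev/null; python3 st.py u6;python3 -m inch '[0,0,0,0,0,0,0,0]' >/dev/null; python3 st.py
```

```text
shift [ 0.1 -0.2 -0.1] toolx yaw -63.09 twist None q6 0.78
[ 1.24 -1.61  5.4 ] [-0.654 -0.142  0.272] 0.0122 0.263
shift [ 0.1 -0.2 -0.1] toolx yaw -63.09 twist None q6 0.78
[ 0.71 -4.21  6.14] [-0.596 -0.137  0.309] 0.0125 0.253
```

View pics/u6.png

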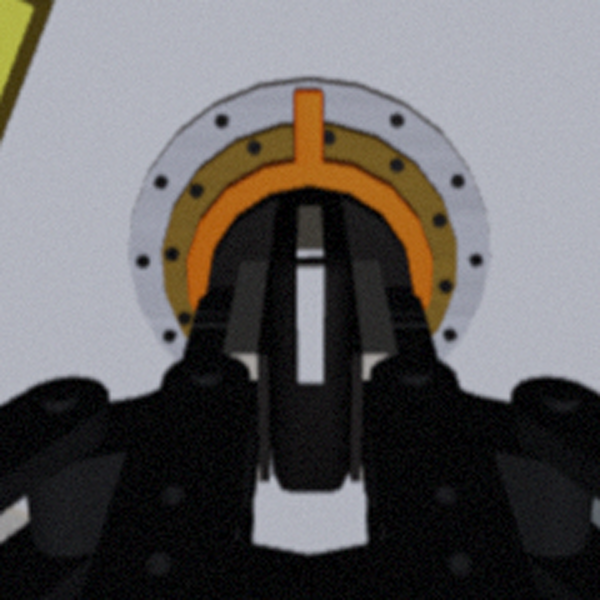

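```bash
python3 -m inch '[0,0,0,-4,0,0,0,-10,0,0,0,-16,0,0,0,-22,0,0,0,-28]' >/dev/null;python3 st.py v1; python3 -m inch '[0,0,0,-6,0,0,0,-12,0,0,0,-18,0,0,0,-24,0,0,0,-30]' >/dev/null;  python3 -m inch '[0,0,0,-6,0,0,0,-12,0,0,0,-18,0,0,0,-24,0,0,0,-27]' >/dev/null;  python3 -m inch '[0,0,0,0]' >/dev/null; python3 st.py v2
```

```text
shift [ 0.2 -0.  -0.1] toolx yaw -34.85 twist None q6 0.287
[ 0.73 -2.83  6.09] [-0.541 -0.155 -0.024] 0.0125 1.016
shift [ 0.3  0.4 -0.1] toolx yaw 21.96 twist None q6 -0.704
[-0.28 -2.92  5.95] [-0.538 -0.027  0.018] 0.0123 -0.341
```

View pics/v1.png

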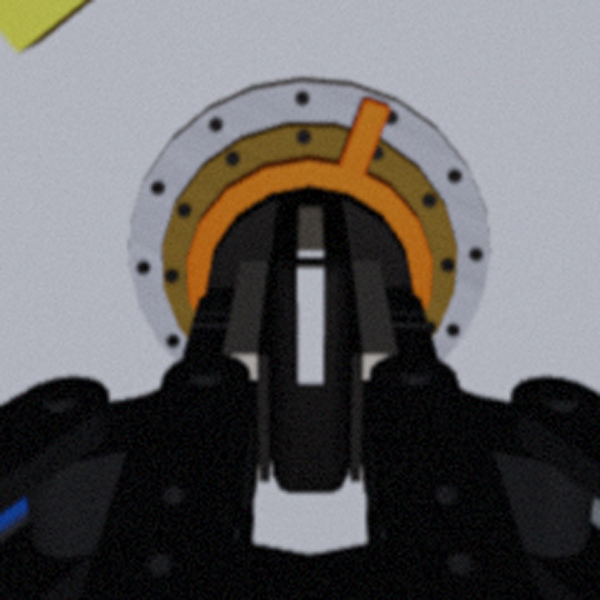

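View pics/v2.png

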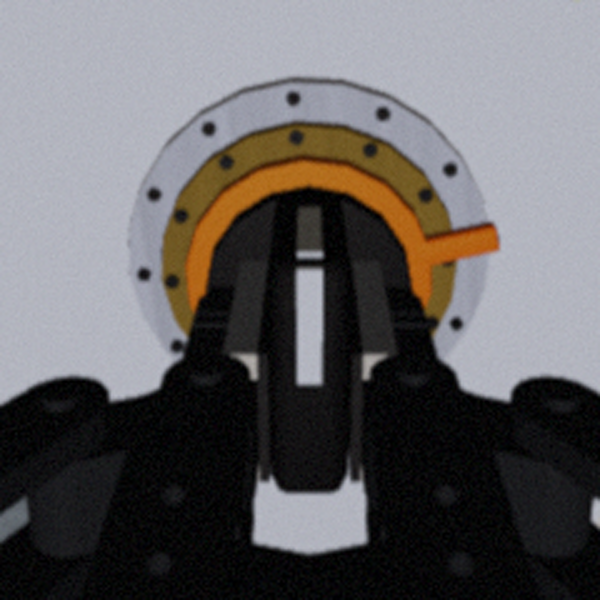

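```bash
cat > ang.py <<'E'
from h import *
p=imaging.snapshot('wrist');K=np.array(p['camera_matrix']);H=np.array(p['hand_eye'])
def tl(x,y,z): # z world; tool-frame xy mm, TCP at .302
    r=H[:3,:3]@np.linalg.solve(K,[200+x/2.5,140+y/2.5,1.]); c=H[:3,3]; return (c+r*((.302-z)-c[2])/r[2])[:2]*1e3
def circ(pts,z):
    P=np.array([tl(*q,z) for q in pts]); A=np.c_[2*P,np.ones(len(P))]; s=np.linalg.lstsq(A,(P**2).sum(1),rcond=None)[0]
    return s[:2],np.sqrt(s[2]+s[:2]@s[:2])
c1=circ([(293,98),(209,129),(383,114),(450,170),(154,194),(144,274),(457,324)],.103); c2=circ([(296,137),(227,162),(370,150),(426,195),(181,216),(172,281),(433,323)],.112)
print('silver',c1,'brass',c2)
c=(c1[0]+c2[0])/2
for n,q in dict(u6=(309,91),v1=(376,104),v2=(499,237)).items():
    d=tl(*q,.121)-c; print(n,d,np.hypot(*d),np.degrees(np.arctan2(d[0],-d[1])))
E
python3 ang.py
```

```text
silver (array([0.59005281, 1.49222288]), np.float64(37.1158769305196)) brass (array([ 0.70025258, -0.28053139]), np.float64(29.31527799320393))
u6 [ -0.0775437  -41.50110673] 41.501179172722765 -0.10705549329996819
v1 [ 12.49167828 -39.02809799] 40.9784633500486 17.748249721809547
v2 [ 37.35073542 -12.24756024] 39.30750778713463 71.84533079343711
```

```bash
python3 -m inch '[0,0,0,-4,0,0,0,-8,0,0,0,-12,0,0,0,-13.7,0,0,0,-13.7]' >/dev/null; python3 -m inch '[0,0,0,0,0,0,0,0]' >/dev/null; python3 st.py v3
```

```text
shift [ 0.3  0.5 -0.1] toolx yaw 35.55 twist None q6 -0.942
[ 0.66 -3.31  5.94] [-0.51  -0.051  0.011] 0.0126 0.014
```

View pics/v3.png

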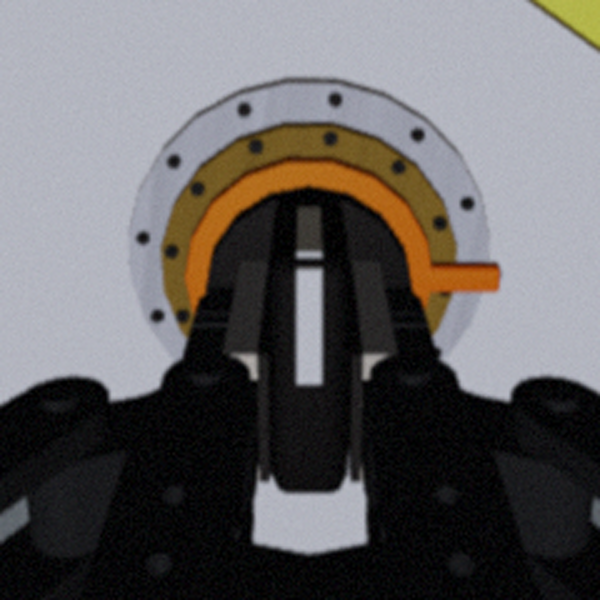

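```bash
python3 -m inch '[0,0,0,0,0,0,0,0,0,0,0,0,0,0,0,0,0,0,0,0]' 45; python3 st.py v4; python3 -m inch '[0,0,-10,0,0,0,-30,0,0,0,-60,0,0,0,-95,0,0,0,-100,0]'; python3 -m inch '[0,-22,0,0,0,-22,0,0,0,-22,0,0]'
python3 - <<'E'
from h import *
o=status.get_obs();p=imaging.snapshot('wrist'); save(p,'x1'); cv2.imwrite('pics/x1c.png',cv2.resize(p['color'][120:270,250:400],(600,600),interpolation=cv2.INTER_CUBIC))
print(o['force'],o['ft_torque'],o['eef_pos'])
for n in ['wing','pointer','notes_c','eraser_c']:
    r=imaging.mark_of(n,p); print(n,[(np.round(x['xyz'],4),round(x['score'],2)) for x in r[:2]])
E
```

```text
clock: 15.23
eef_pos: [0.5382, -0.1058, 0.3003]
tool_rot: [0.952, 0.305, -0.0, -0.0]
force: [0.0, -0.8, -0.6]
finger_gap: 0.0449
shift [ 0.5  1.6 -1.7] toolx yaw 35.52 twist None q6 -0.941
[ 0.03 -0.8  -0.57] [ 0.008  0.014 -0.008] 0.0449 -0.001
clock: 15.7
eef_pos: [0.5397, -0.1064, 0.4074]
tool_rot: [0.952, 0.305, 0.005, 0.003]
force: [1.3, -0.5, 1.1]
finger_gap: 0.045
clock: 15.95
eef_pos: [0.5251, -0.0876, 0.4014]
tool_rot: [0.952, 0.305, 0.0, 0.0]
force: [0.4, -0.3, 0.5]
finger_gap: 0.0447
[ 0.44319938 -0.31243144  0.49909908] [ 0.03435349 -0.01939832 -0.00177957] [ 0.52509497 -0.08760565  0.40138225]
wing [(array([ 0.5401, -0.1065,  0.1426]), 0.68)]
pointer [(array([ 0.5694, -0.0848,  0.118 ]), 0.88)]
notes_c [(array([ 0.5409, -0.012 ,  0.1087]), 0.96)]
eraser_c [(array([0.5821, 0.0581, 0.1068]), 0.78)]
```

View pics/v4.png

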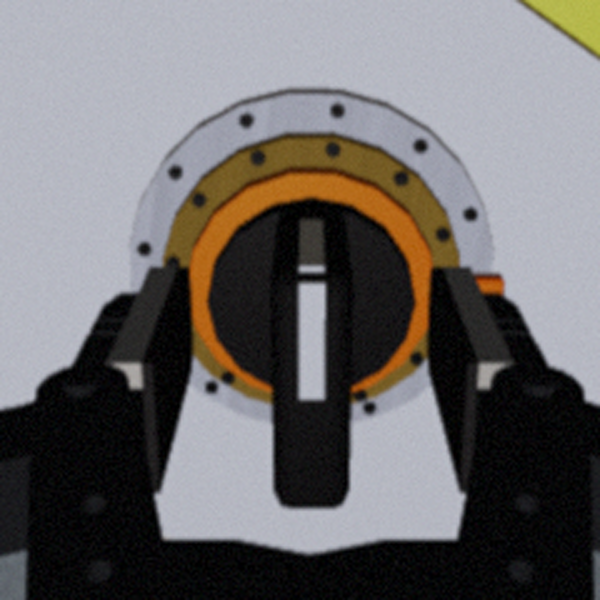

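View pics/x1c.png

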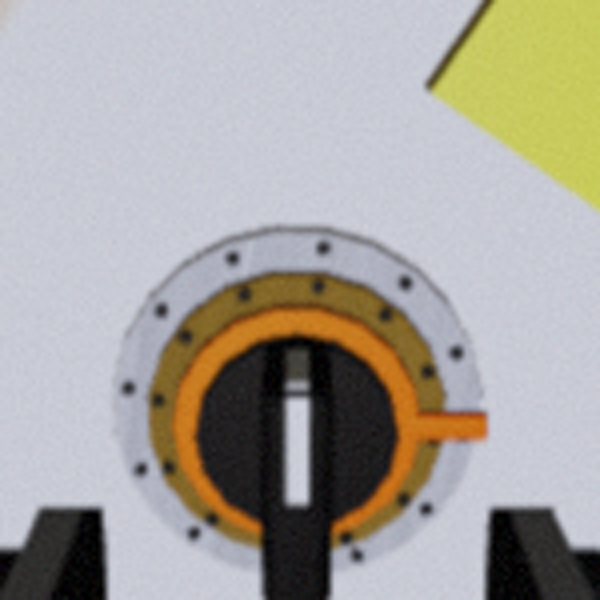

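```bash
python3 -c "
from cell import hand_in
print(hand_in())"
```

```text
the job is handed in; nothing more can be done
None
```

I set the feeder gap and handed the job in at about 16 s.

- **Turning in:** I gripped the wing at 40 N and turned it clockwise about 147° until it bottomed. Torque rose and the brass plate began turning against the silver dial.
- **Snugging:** I went about 5° further and held it for about 0.4 s. Measured torque was 0.27–0.31 N m, which puts the plate at about 0.15–0.19 rad, well inside the 0.04–0.30 window.
- **Backing off:** The memory ring sprang back about 9° with the plate, so I set the quarter turn against the pointer in the images rather than from the robot's own angle. I then let go and lifted clear.

**Last checks:**
- The wrist picture after lifting shows the white line about 90° counter-clockwise of the pointer, to within about 1–2°.
- The brass plate is back in line with the dial.
- The sticky notes and eraser are within 5 mm of where they were first measured, which is about the networks' accuracy. I didn't re-measure the items on the desk; the arm passed above them.
- The wrist reads under 1 N, so nothing is being touched.

**What disagreed:** My first fit of the dial centres gave the pointer radius as about 39–41 mm instead of 36 mm. I discarded it and refitted by requiring the pointer radius to be equal in all three pictures. That still gave 38 mm, but its angles agreed with the tool rotation to within 0.3°.

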